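Index the spice carousel to the red stop

ROBOT

A 7-joint arm with a two-finger parallel gripper is mounted at the origin on a cart in front of the work surface, level with it; the furniture and walls round the work are solid. World frame = base frame: x ahead of the robot, y to its left, z up, the work surface at z = 0. Lengths are in m, angles in rad, forces in N, time in s.
With the tool pointing down it reaches from about 0.35 to 0.775 m from the base axis. Payload 3.1 kg.
Tool frame: the origin (TCP) lies midway between the tips of the shut fingers; the grasp point (between the pads) lies 19 mm behind it; z points along the fingers, y is the line along which they close (so a half turn about z gives the same grasp; the last joint's range is limited). The gripper opens to 85 mm and grips with 20 to 120 N. Pads are 22 mm wide; open, the fingers measure 114 mm over their backs; the gripper's body (76 mm by 85 mm) begins 54 mm behind the grasp point. The pads swing forward as they close: fully open they stand 13 mm farther back than shut.
Start: joints at [1.082, 0.311, 0.014, 1.512, -0.004, 1.319, -0.027], TCP at [0.238, -0.496, 0.231] pointing down, gripper open.
Joint ranges: [-2.7, 2.7], [-0.3, 1.91], [-1.27, 1.3], [0.12, 2.57], [-1.44, 4.58], [0.2, 2.03], [-3.05, 3.05]. Speed limits (rad/s): [2.79, 2.79, 3.14, 3.14, 3.14, 3.14, 3.14].

INTERFACE

Orientations are given as a unit quaternion [w, x, y, z].
In Python, from bench import manip gives the robot as it stands.
- The arm moves only by the tool advance, called as name(argument=value, ...), one argument or row to a line, values as JSON. Schema: {"type":"object","properties":{"deltas":{"type":"array","items":{"type":"array","items":{"type":"number"},"minItems":7,"maxItems":7},"minItems":1,"maxItems":20},"only":{"type":"string"},"quiet":{"type":"boolean"},"lines":{"type":"string"}},"required":["deltas"],"additionalProperties":false}. deltas is a list of rows, 1 to 20 of them, each of 7 numbers: a rotation vector rx, ry, rz in rad, then dx, dy, dz in m, then the finger opening in m; each row shifts and turns the commanded pose from where the row before left it, along the tool's axes as they then stand; what a row does not reach is not made up. A row lasts 1/12 s, in which the tool goes at most 0.0417 m and 0.125 rad, less where a joint would pass 70% of its speed; a pose out of reach is approached as far as the arm can. The fingers move at their own pace and stop on an object; the grip force is fixed at half the most. Time passes only in rows, so rows that do not move let the fingers close. The tool returns the time, the measured TCP pose, the force, the opening and the grip force at its end. only (a regular expression) keeps the lines of the reply that match it, lines (a string "A,B") keeps lines A to B, and quiet returns only ok. Input that does not fit is refused with a message, and nothing moves.
- manip.get_state(): the state, without advancing time (a new reading comes with each control period).
- manip.read_camera(name): name is "scene" or "top" or "wrist"; returns the picture (480x640x3 uint8, red, green, blue); there is no depth.
- manip.camera_info(name): a dict with "vertical_fov" (degrees; the focal length in pixels is half the picture's height over the tangent of half this angle, whatever the lens; pixels are square), "cx", "cy" (the principal point, pixels), "extrinsics" (4x4, takes a point from camera to world coordinates); the wrist camera has in their place "T_tool_cam" (4x4, takes a point from camera to tool coordinates, whose origin is the TCP and whose axes are the flange's). Camera axes: x right, y down, z forward; pixel columns grow to the right and rows downward; lengths in m; the calibration is good to about 2 mm. The wrist camera is an equidistant fisheye: a pixel r from the principal point sees the ray r / f radians off the axis. A picture is of the moment at which its call begins: read the wrist's pose just before it. camera_info takes no time and is no camera call.
- manip.close_job(): hands the job in; it is judged then, once.
The state is a dict: "clock": time; "joints": joint angles; "joint_velocities": joint speeds; "effort": joint torques, N m; "position": TCP position; "eef_rot": TCP orientation; "ft_force": force on the tool from outside, world axes, zero at the start; "ft_torque": the same for the moment, N m; "width": finger opening in m; "grasp_force": force on a finger pad.
Only numpy, scipy, OpenCV 4.12 (cv2) and the standard library are available. Lean on these libraries where they do the work, as an engineer would, in place of code of your own. Each camera call takes 0.05 s, during which the arm holds its last target. There are 200 camera calls.

TASK

The little spice carousel is locked by a spring pin with a black knob. Pull the knob straight up, swing the carousel's arm round to the next hole that has the red ring round it, and let the pin snap fully down into that hole; then leave the knob alone.

Things in the scene. Friction and masses are not known exactly. Their poses are not given: they have to be found in the camera images.
- carousel_base: fixed base, origin on the worktop on the upright turning axis. Round wooden turntable (d 160, jar tops 127 high) with one steel arm (34 wide, top 48 high). Fixed grey arc plate (top 34 high) with 3 countersunk holes, 135 mm from the axis: one along the base's -x axis, where the pin starts, the others 42 deg to either side. With the pin up the arm swings easily, to 11 deg past the outer holes.
- knob (a point): middle of the spring pin's black upright knob near the arm's outer end: a cylinder 28 mm across, 34 mm high, from 63 to 97 mm above the worktop when the pin is home (this point at 80 mm). It is straight above the pin, 135 mm from the turning axis, and moves with pin and arm; its x axis stays along the arm, pointing in to the turning axis.
- plunger (a joint): lift of pin and knob in m, straight up: 0 = fully home in a hole, 0.028 = upper stop; the pin clears the plate at 0.018. The spring pulls it down with 5 N at home, 9 N at the upper stop. Let go within about 10 mm of a hole's centre, the pin slides down the countersink and centres itself; elsewhere it stays up on the plate.
- red_ring: flat red ring, 49 mm across, 35 mm inside, 3 mm thick, lying round one of the two outer holes of the arc plate, centred on the hole; origin at the centre of its underside, 34 mm above the worktop. An equal blue ring lies round the other outer hole; which side is red varies.

How it is judged:
On the way:
1. the pin is pulled up clear of the plate while the arm is still well away from the red ring (value of joint plunger above 0.017 m and horizontal distance between knob and red_ring above 0.04 m), for 0.1 s.
At the end, for the whole second after the job is handed in: The knob stands over the centre of the red ring (within 10 mm) with the pin fully down in that hole (lift under 4 mm) and at rest (horizontal distance between knob and red_ring below 0.01 m and value of joint plunger below 0.004 m and velocity of joint plunger below 0.02 m/s); the robot touches nothing.
It also fails if it takes over 32 s, if anything falls off the work surface, if the arm or the gripper's body presses on something with over 40 N, if the wrist force passes 120 N, or if a joint passes its speed limit or range.

## Working session

There is one attempt and no reset: what is moved stays moved. The work goes in short steps, Python scripts to look and compute and a tool call to move; the robot and the scene stay as the last step left them, time stands still between calls to the robot, and variables do not carry over. Pictures are saved under pics/ and viewed, at most 10 in all, crops included, and the job is handed in when it is done.

```bash
mkdir -p pics; ls
```

Run:
```python
from bench import manip
import cv2
s=manip.get_state();print(s)
for n in("scene","top"):
    print(n,manip.camera_info(n))
    cv2.imwrite(f"pics/{n}1.png",manip.read_camera(n)[:,:,::-1])
print(manip.camera_info("wrist"))
```

```text
bench.py
pics
{'clock': 0.0, 'joints': array([ 1.08230111,  0.31174389,  0.01396449,  1.51307691, -0.00438988,
        1.31918127, -0.02721887]), 'joint_velocities': array([-0.00139169, -0.00016858,  0.00116387, -0.00082294,  0.00012394,
       -0.00061716, -0.0014229 ]), 'effort': array([-1.24342055e-04, -3.79916525e+01,  1.46047119e-01, -2.30590099e+01,
        1.24293548e-02,  1.37382047e-02,  1.25644672e-05]), 'position': array([ 0.2373462 , -0.49533901,  0.23020299]), 'eef_rot': array([-1.14790159e-03,  9.75140081e-01,  2.21586118e-01, -3.11468502e-04]), 'ft_force': array([ 0.38960789, -0.07507712, -0.12839402]), 'ft_torque': array([ 0.0281837 ,  0.01261565, -0.01245088]), 'grasp_force': 0.0, 'width': 0.0849725530743045}
scene {'vertical_fov': 55.387227916596856, 'cx': 315.35658979728123, 'cy': 239.3684174907302, 'extrinsics': array([[-0.96311183,  0.23435686, -0.13225906,  0.64053228],
       [ 0.26889022,  0.85757272, -0.43848269,  0.39486912],
       [ 0.01066034, -0.45787104, -0.8889547 ,  0.82483133],
       [ 0.        ,  0.        ,  0.        ,  1.        ]])}
top {'vertical_fov': 45.70279379007553, 'cx': 316.65684068522836, 'cy': 239.3328127543001, 'extrinsics': array([[-0.01621676, -0.98166311,  0.18993305,  0.3717265 ],
       [-0.99951725,  0.01088123, -0.02910092,  0.04214255],
       [ 0.0265006 , -0.19031328, -0.98136567,  0.9244008 ],
       [ 0.        ,  0.        ,  0.        ,  1.        ]])}
{'vertical_fov': 65.70646984690485, 'cx': 323.15135586023246, 'cy': 234.86723805432055, 'T_tool_cam': array([[-4.01463050e-04, -9.53424198e-01, -3.01632453e-01,
         7.68591281e-02],
       [ 9.99999918e-01, -3.97995240e-04, -7.29521116e-05,
        -9.23942103e-05],
       [-5.04939720e-05, -3.01632458e-01,  9.53424280e-01,
        -1.42202044e-01],
       [ 0.00000000e+00,  0.00000000e+00,  0.00000000e+00,
         1.00000000e+00]])}
```

View pics/top1.png

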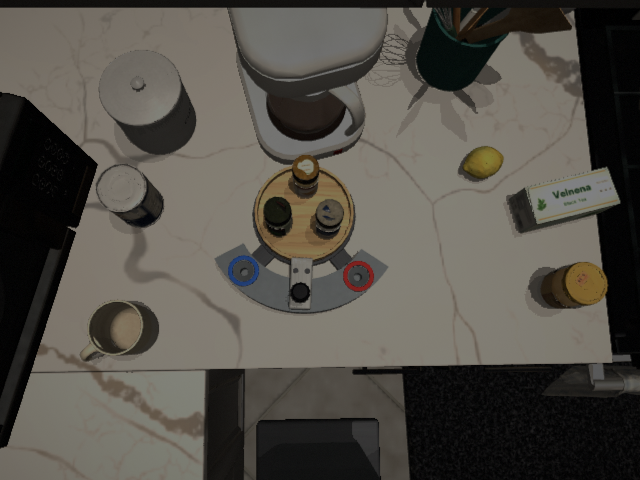

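View pics/scene1.png

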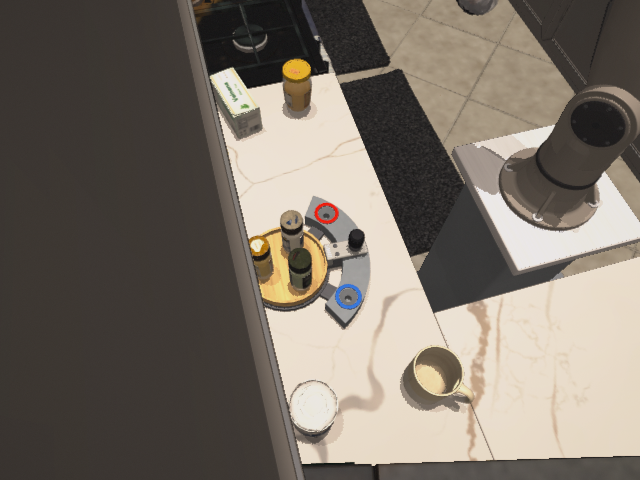

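Top view: red ring at (359,276), blue at (244,271), knob top at (300,292). Scene view: red at (326,213), blue at (348,296), knob top at (356,237).

Create h.py:
```python
import numpy as np, cv2
from bench import manip
def ray(n,uv,z):
    c=manip.camera_info(n);f=240/np.tan(np.radians(c["vertical_fov"])/2);E=c["extrinsics"]
    d=E[:3,:3]@[(uv[0]-c["cx"])/f,(uv[1]-c["cy"])/f,1];o=E[:3,3]
    return o+d*(z-o[2])/d[2]
def ring(im,col):
    h=cv2.cvtColor(im,cv2.COLOR_RGB2HSV);H,S,V=cv2.split(h)
    m=(((H<6)|(H>174)) if col=="red" else (abs(H.astype(int)-110)<12))&(S>150)&(V>70)
    n,l,st,_=cv2.connectedComponentsWithStats(m.astype(np.uint8))
    i=1+np.argmax(st[1:,4]);p=np.argwhere(l==i)[:,::-1].astype(np.float32)
    return cv2.fitEllipse(cv2.convexHull(p))
```

Run:
```python
from h import *
for n,g in(("top",(300,292)),("scene",(356,236))):
    im=cv2.imread(f"pics/{n}1.png")[:,:,::-1].copy()
    R={}
    for c in("red","blue"):
        e=ring(im,c);R[c]=ray(n,e[0],.037);print(n,c,np.round(e[0],1),np.round(e[1],1),R[c].round(4))
    print("dist (180.7mm)",np.linalg.norm(R["red"]-R["blue"]))
    # geometry: chord 2*135*sin42
    d=(R["blue"]-R["red"])[:2];d/=np.linalg.norm(d);m=(R["blue"]+R["red"])[:2]/2
    u=np.array([d[1],-d[0]]);ax=m+u*.135*np.cos(np.radians(42));print("axis",ax,"hole0",ax-u*.135,"inward",u,"hole_red",ax+.135*(-u*np.cos(.733)-d*np.sin(.733)))
    print("knob top",ray(n,g,.097).round(4))
    crop=im[g[1]-40:g[1]+40,g[0]-50:g[0]+50];cv2.imwrite(f"pics/{n}c.png",cv2.resize(crop,None,fx=4,fy=4,interpolation=2)[:,:,::-1])
a=cv2.imread("pics/topc.png");b=cv2.imread("pics/scenec.png");cv2.imwrite("pics/c.png",np.hstack([a,b]))
```

```text
top red [358.1 275.6] [29.7 30.3] [ 0.4848 -0.0483  0.037 ]
top blue [243.1 270.2] [29.5 30.4] [0.4954 0.1318 0.037 ]
dist (180.7mm) 0.18046903247212895
axis [0.59025802 0.03583359] hole0 [0.45549448 0.0438202 ] inward [ 0.99824851 -0.05916006] hole_red [ 0.48476188 -0.04840158]
knob top [0.4542 0.0431 0.097 ]
scene red [326.1 212.6] [20.6 23.5] [ 0.4865 -0.046   0.037 ]
scene blue [348.  296.1] [24.1 25.8] [0.4971 0.134  0.037 ]
dist (180.7mm) 0.1802974259195586
axis [0.5919689 0.0380565] hole0 [0.45720485 0.0460346 ] inward [ 0.99825224 -0.05909708] hole_red [ 0.48647807 -0.04618533]
knob top [0.4599 0.0486 0.097 ]
```

View pics/c.png

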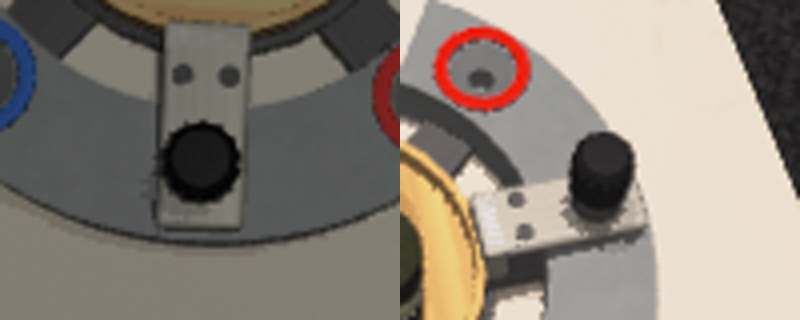

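Red ring is on the −y side; both cameras agree within ~2 mm: axis (0.591, 0.037), knob (0.456, 0.045), red hole (0.486, −0.047). Next I yaw +0.506 about tool z, then travel to above the knob.

advance(
  deltas=[
    [0, 0, 0.101, 0, 0, 0, 0.085],
    [0, 0, 0.101, 0, 0, 0, 0.085],
    [0, 0, 0.101, 0, 0, 0, 0.085],
    [0, 0, 0.101, 0, 0, 0, 0.085],
    [0, 0, 0.102, 0, 0, 0, 0.085],
  ],
)

```text
clock: 0.52
position: [0.2375, -0.4956, 0.2307]
eef_rot: [-0.001, 0.999, -0.032, -0.0]
ft_force: [-0.2, 0.2, -0.1]
width: 0.0852
grasp_force: 0.0
```

advance(
  deltas=[
    [0, 0, 0, 0.0117, -0.0345, 0.002, 0.085],
    [0, 0, 0, 0.0117, -0.0345, 0.002, 0.085],
    [0, 0, 0, 0.0117, -0.0345, 0.002, 0.085],
    [0, 0, 0, 0.0117, -0.0345, 0.002, 0.085],
    [0, 0, 0, 0.0117, -0.0345, 0.002, 0.085],
    [0, 0, 0, 0.0117, -0.0345, 0.002, 0.085],
    [0, 0, 0, 0.0117, -0.0345, 0.002, 0.085],
    [0, 0, 0, 0.0117, -0.0345, 0.002, 0.085],
    [0, 0, 0, 0.0117, -0.0345, 0.002, 0.085],
    [0, 0, 0, 0.0117, -0.0345, 0.002, 0.085],
    [0, 0, 0, 0.0117, -0.0345, 0.002, 0.085],
    [0, 0, 0, 0.0117, -0.0345, 0.002, 0.085],
    [0, 0, 0, 0.0117, -0.0345, 0.002, 0.085],
    [0, 0, 0, 0.0117, -0.0345, 0.002, 0.085],
    [0, 0, 0, 0.0117, -0.0345, 0.002, 0.085],
    [0, 0, 0, 0.0117, -0.0345, 0.002, 0.085],
    [0, 0, 0, 0, 0, 0, 0.085],
  ],
)

```text
clock: 1.93
position: [0.4582, 0.0532, 0.1991]
eef_rot: [-0.003, 1.0, -0.023, 0.0]
ft_force: [-0.3, 1.3, -0.1]
width: 0.0848
grasp_force: 0.0
```

Create w.py:
```python
from h import *
from scipy.spatial.transform import Rotation as Ro
import sys
s=manip.get_state();p=s["position"];q=s["eef_rot"];R=Ro.from_quat(q,scalar_first=True).as_matrix()
print("clock",s["clock"],"p",p.round(4),"x",R[:,0].round(3),"z",R[:,2].round(3),"w",s["width"],"F",s["ft_force"].round(1),"j7",s["joints"].round(2))
for nm,t in(("knob",[.4563,.0449,.064]),("red",[.4856,-.0473,.064])):print(nm,"tool delta",(R.T@(np.array(t)-p)).round(4))
if len(sys.argv)>1:
    im=manip.read_camera("wrist");cv2.imwrite(sys.argv[1],im[:,:,::-1])
```

```bash
python3 w.py pics/w1.png
```

```text
clock 1.9333 p [0.4582 0.0532 0.1991] x [ 0.999 -0.047  0.001] z [ 0.001  0.007 -1.   ] w 0.08480443395841344 F [-0.3  1.3 -0.1] j7 [ 0.25  0.18 -0.45  1.78  0.08  1.2  -1.84]
knob tool delta [-0.0016  0.0093  0.135 ]
red tool delta [0.032  0.1    0.1344]
```

View pics/w1.png

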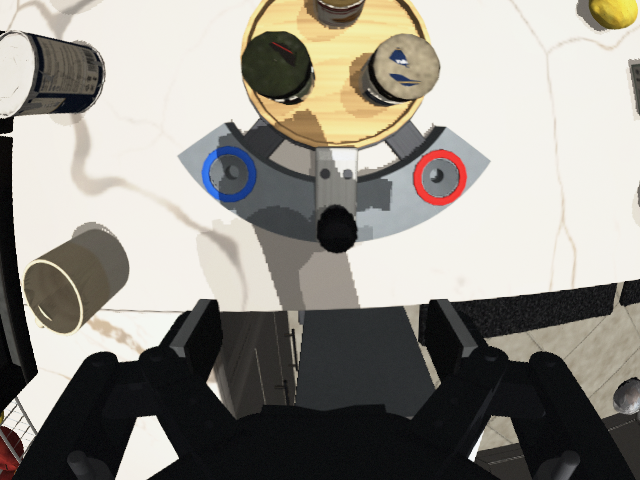

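Wrist view: red ring (440,177), blue (229,174), knob top about (337,221). I'll check positions against it.

Run:
```python
from h import *
from scipy.spatial.transform import Rotation as Ro
s=manip.get_state();p0=s["position"];R0=Ro.from_quat(s["eef_rot"],scalar_first=True).as_matrix();print(p0,s["joint_velocities"].round(3))
im=manip.read_camera("wrist");c=manip.camera_info("wrist");f=240/np.tan(np.radians(c["vertical_fov"])/2)
def wr(uv,z):
    d=np.array([uv[0]-c["cx"],uv[1]-c["cy"]]);r=np.hypot(*d);t=r/f
    v=np.r_[d/r*np.sin(t),np.cos(t)];T=c["T_tool_cam"]
    o=p0+R0@T[:3,3];v=R0@T[:3,:3]@v;return o+v*(z-o[2])/v[2]
R={}
for k in("red","blue"):
    e=ring(im,k);R[k]=wr(e[0],.037);print(k,np.round(e[0],1),R[k].round(4))
print(np.linalg.norm(R["red"]-R["blue"]))
d=(R["blue"]-R["red"])[:2];d/=np.linalg.norm(d);m=(R["blue"]+R["red"])[:2]/2
u=np.array([d[1],-d[0]]);ax=m+u*.135*np.cos(np.radians(42));print("axis",ax,"hole0",ax-u*.135,"u",u)
print("knob",wr((337,221),.097))
```

```text
[0.45724079 0.04893083 0.19886219] [ 0.049 -0.023  0.08   0.03   0.039  0.024  0.023]
red [433.9 175.4] [ 0.486  -0.0461  0.037 ]
blue [222.7 173. ] [0.4966 0.1321 0.037 ]
0.17847042845584346
axis [0.59143445 0.03701238] hole0 [0.45667412 0.04505301] u [ 0.99822471 -0.05956024]
knob [0.46624418 0.03927181 0.097     ]
```

advance(
  deltas=[
    [0, 0, 0, 0, 0, 0.022, 0.085],
    [0, 0, 0, 0, 0, 0.022, 0.085],
    [0, 0, 0, 0, 0, 0.022, 0.085],
    [0, 0, 0, 0, 0, 0.022, 0.085],
    [0, 0, 0, 0, 0, 0, 0.085],
    [0, 0, 0, 0, 0, 0, 0.085],
    [0, 0, 0, 0, 0, 0, 0.085],
    [0, 0, 0, 0, 0, 0, 0.085],
  ],
)

```text
clock: 2.7
position: [0.4585, 0.0436, 0.1129]
eef_rot: [0.0, 1.0, -0.03, 0.002]
ft_force: [0.3, 0.2, 0.1]
width: 0.0846
grasp_force: 0.0
```

```bash
python3 w.py
```

```text
clock 2.7 p [0.4585 0.0436 0.1129] x [ 0.998 -0.06   0.003] z [ 0.003 -0.    -1.   ] w 0.08456986928004122 F [0.3 0.2 0.1] j7 [ 0.23  0.27 -0.43  1.91  0.13  0.99 -1.89]
knob tool delta [-0.0024 -0.0012  0.0489]
red tool delta [0.0324 0.0891 0.049 ]
```

advance(
  deltas=[
    [0, 0, 0, -0.001, -0.001, 0.015, 0.085],
    [0, 0, 0, -0.001, 0, 0.015, 0.085],
    [0, 0, 0, 0, 0, 0.013, 0.085],
    [0, 0, 0, 0, 0, 0.009, 0.085],
    [0, 0, 0, 0, 0, 0, 0.085],
    [0, 0, 0, 0, 0, 0, 0.085],
    [0, 0, 0, 0, 0, 0, 0.085],
  ],
)

```text
clock: 3.28
position: [0.4563, 0.0452, 0.0603]
eef_rot: [-0.0, 1.0, -0.03, 0.001]
ft_force: [0.6, -0.2, -0.2]
width: 0.085
grasp_force: 0.0
```

```bash
python3 w.py pics/w2.png
```

```text
clock 3.2833 p [0.4563 0.0452 0.0603] x [ 0.998 -0.059  0.002] z [ 0.002  0.    -1.   ] w 0.08497762565092408 F [ 0.6 -0.2 -0.2] j7 [ 0.21  0.34 -0.42  1.97  0.18  0.86 -1.93]
knob tool delta [ 0.      0.0003 -0.0037]
red tool delta [ 0.0347  0.0906 -0.0036]
```

View pics/w2.png

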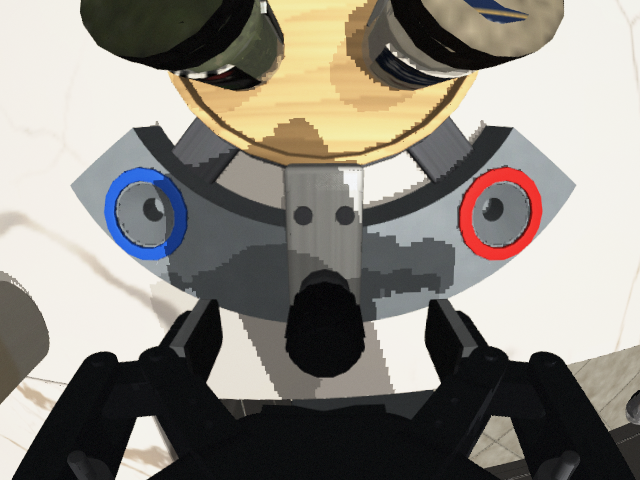

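The knob (325,330) sits centred between the pads (222 and 427). Closing.

advance(
  deltas=[
    [0, 0, 0, 0, 0, 0, 0.015],
    [0, 0, 0, 0, 0, 0, 0.015],
    [0, 0, 0, 0, 0, 0, 0.015],
    [0, 0, 0, 0, 0, 0, 0.015],
    [0, 0, 0, 0, 0, 0, 0.015],
    [0, 0, 0, 0, 0, 0, 0.015],
    [0, 0, 0, 0, 0, 0, 0.015],
    [0, 0, 0, 0, 0, 0, 0.015],
    [0, 0, 0, 0, 0, 0, 0.015],
    [0, 0, 0, 0, 0, 0, 0.015],
  ],
)

```text
clock: 4.17
position: [0.4554, 0.0451, 0.0596]
eef_rot: [0.0, 1.0, -0.03, 0.0]
ft_force: [-0.9, 0.0, 6.1]
width: 0.026
grasp_force: 58.9
```

```bash
python3 w.py
```

```text
clock 4.1667 p [0.4554 0.0451 0.0596] x [ 0.998 -0.059  0.   ] z [ 0. -0. -1.] w 0.026042362862696206 F [-0.9  0.   6.1] j7 [ 0.21  0.34 -0.42  1.97  0.18  0.86 -1.93]
knob tool delta [ 0.001   0.0001 -0.0044]
red tool delta [ 0.0357  0.0904 -0.0044]
```

advance(
  deltas=[
    [0, 0, 0, 0, 0, -0.004, 0.015],
    [0, 0, 0, 0, 0, -0.005, 0.015],
    [0, 0, 0, 0, 0, -0.005, 0.015],
    [0, 0, 0, 0, 0, -0.005, 0.015],
    [0, 0, 0, 0, 0, -0.005, 0.015],
    [0, 0, 0, 0, 0, 0, 0.015],
    [0, 0, 0, 0, 0, 0, 0.015],
    [0, 0, 0, 0, 0, 0, 0.015],
    [0, 0, 0, 0, 0, 0, 0.015],
  ],
)

```text
clock: 4.92
position: [0.4552, 0.045, 0.083]
eef_rot: [0.0, 1.0, -0.03, -0.0]
ft_force: [2.8, 0.4, -8.7]
width: 0.0266
grasp_force: 59.4
```

```bash
python3 w.py pics/w3.png
```

```text
clock 4.9167 p [0.4552 0.045  0.083 ] x [ 0.998 -0.059 -0.   ] z [-0. -0. -1.] w 0.02661535361895759 F [ 2.8  0.4 -8.7] j7 [ 0.22  0.3  -0.43  1.95  0.16  0.92 -1.91]
knob tool delta [ 0.0011 -0.      0.019 ]
red tool delta [0.0358 0.0903 0.019 ]
```

View pics/w3.png

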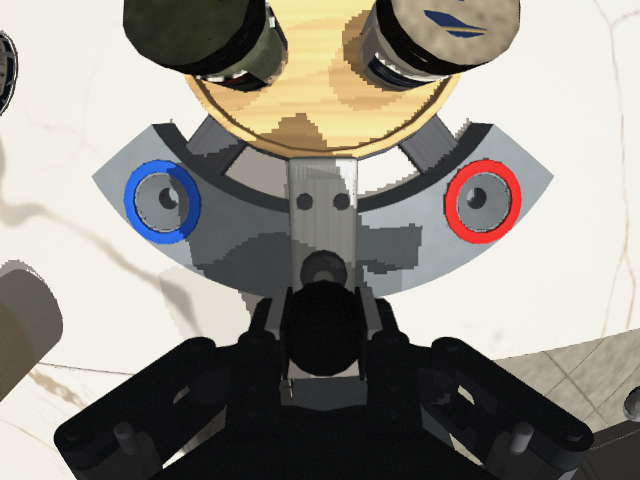

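Lift ≈23 mm at ≈8.5 N, matching the spring; the bared pin is seen at (323,268) under the knob, clear of the plate. Now the swing: a 42° arc in 15 rows.

advance(
  deltas=[
    [0, 0, -0.0489, 0.00016, 0.0066, 0, 0.015],
    [0, 0, -0.0489, 0.00016, 0.0066, 0, 0.015],
    [0, 0, -0.0489, 0.00016, 0.0066, 0, 0.015],
    [0, 0, -0.0489, 0.00016, 0.0066, 0, 0.015],
    [0, 0, -0.0489, 0.00016, 0.0066, 0, 0.015],
    [0, 0, -0.0489, 0.00016, 0.0066, 0, 0.015],
    [0, 0, -0.0489, 0.00016, 0.0066, 0, 0.015],
    [0, 0, -0.0489, 0.00016, 0.0066, 0, 0.015],
    [0, 0, -0.0489, 0.00016, 0.0066, 0, 0.015],
    [0, 0, -0.0489, 0.00016, 0.0066, 0, 0.015],
    [0, 0, -0.0489, 0.00016, 0.0066, 0, 0.015],
    [0, 0, -0.0489, 0.00016, 0.0066, 0, 0.015],
    [0, 0, -0.0489, 0.00016, 0.0066, 0, 0.015],
    [0, 0, -0.0489, 0.00016, 0.0066, 0, 0.015],
    [0, 0, -0.0489, 0.00016, 0.0066, 0, 0.015],
    [0, 0, 0, 0, 0, 0, 0.015],
    [0, 0, 0, 0, 0, 0, 0.015],
    [0, 0, 0, 0, 0, 0, 0.015],
    [0, 0, 0, 0, 0, 0, 0.015],
  ],
)

```text
clock: 6.55
position: [0.4844, -0.047, 0.0833]
eef_rot: [-0.0, 0.944, 0.33, 0.0]
ft_force: [3.6, -0.3, -9.1]
width: 0.0264
grasp_force: 59.6
```

```bash
python3 w.py pics/w4.png
```

```text
clock 6.55 p [ 0.4844 -0.047   0.0833] x [0.782 0.624 0.   ] z [ 0.  0. -1.] w 0.026383459986198166 F [ 3.6 -0.3 -9.1] j7 [ 0.48  0.37 -0.52  1.87  0.22  0.95 -1.04]
knob tool delta [ 0.0353 -0.0894  0.0193]
red tool delta [0.0007 0.001  0.0193]
```

View pics/w4.png

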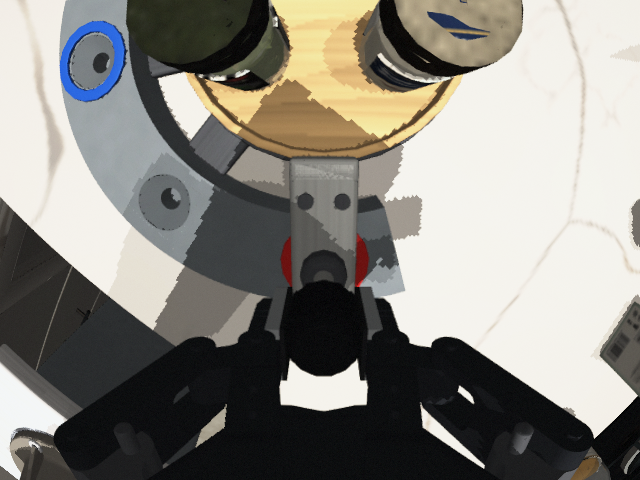

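The arm is centred over the red ring (ring edges 282 and 368 either side of the pin at 323). Lower most of the way, then release.

advance(
  deltas=[
    [0, 0, 0, 0, 0, 0.005, 0.015],
    [0, 0, 0, 0, 0, 0.005, 0.015],
    [0, 0, 0, 0, 0, 0.005, 0.015],
    [0, 0, 0, 0, 0, 0.005, 0.015],
    [0, 0, 0, 0, 0, 0, 0.015],
    [0, 0, 0, 0, 0, 0, 0.015],
    [0, 0, 0, 0, 0, 0, 0.04],
    [0, 0, 0, 0, 0, 0, 0.085],
    [0, 0, 0, 0, 0, 0, 0.085],
    [0, 0, 0, 0, 0, 0, 0.085],
    [0, 0, 0, 0, 0, 0, 0.085],
    [0, 0, 0, 0, 0, 0, 0.085],
    [0, 0, 0, 0, 0, 0, 0.085],
    [0, 0, 0, 0, 0, 0, 0.085],
    [0, 0, 0, 0, 0, 0, 0.085],
    [0, 0, 0, 0, 0, 0, 0.085],
  ],
)

```text
clock: 7.93
position: [0.4845, -0.0472, 0.0633]
eef_rot: [-0.0, 0.944, 0.331, -0.0]
ft_force: [-0.0, 0.1, 0.3]
width: 0.085
grasp_force: 0.0
```

```bash
python3 w.py
```

```text
clock 7.9333 p [ 0.4845 -0.0472  0.0633] x [ 0.781  0.624 -0.   ] z [-0. -0. -1.] w 0.08498940017620825 F [-0.   0.1  0.3] j7 [ 0.47  0.4  -0.51  1.89  0.24  0.91 -1.05]
knob tool delta [ 0.0355 -0.0896 -0.0007]
red tool delta [ 0.0008  0.0008 -0.0007]
```

Released freely. Retreat straight up and outward, then check the pin.

advance(
  deltas=[
    [0, 0, 0, 0, 0, -0.02, 0.085],
    [0, 0, 0, 0, 0, -0.025, 0.085],
    [0, 0, 0, 0, 0, -0.025, 0.085],
    [0, 0, 0, 0, 0, -0.025, 0.085],
    [0, 0, 0, 0, 0, -0.025, 0.085],
    [0, 0, 0, 0, 0.03, -0.01, 0.085],
    [0, 0, 0, 0, 0.03, 0, 0.085],
    [0, 0, 0, 0, 0.03, 0, 0.085],
    [0, 0, 0, 0, 0.03, 0, 0.085],
    [0, 0, 0, 0, 0, 0, 0.085],
    [0, 0, 0, 0, 0, 0, 0.085],
    [0, 0, 0, 0, 0, 0, 0.085],
    [0, 0, 0, 0, 0, 0, 0.085],
  ],
)

```text
clock: 9.02
position: [0.559, -0.1393, 0.1933]
eef_rot: [-0.001, 0.943, 0.332, -0.0]
ft_force: [0.1, -0.1, 0.2]
width: 0.0847
grasp_force: 0.0
```

```bash
python3 w.py
```

Run:
```python
from h import *
im=[]
for n,(u,v) in(("scene",(326,200)),("top",(358,276))):
    a=manip.read_camera(n)[v-50:v+50,u-50:u+50,::-1];im.append(cv2.resize(a,(400,400),interpolation=2))
cv2.imwrite("pics/f.png",np.hstack(im))
```

```text
clock 9.0167 p [ 0.559  -0.1393  0.1933] x [0.78  0.626 0.   ] z [-0.001  0.001 -1.   ] w 0.084733983235547 F [ 0.1 -0.1  0.2] j7 [ 0.56  0.43 -0.49  1.48  0.21  1.28 -0.84]
knob tool delta [ 0.0352 -0.2078  0.1295]
red tool delta [ 0.0003 -0.1176  0.1294]
```

View pics/f.png

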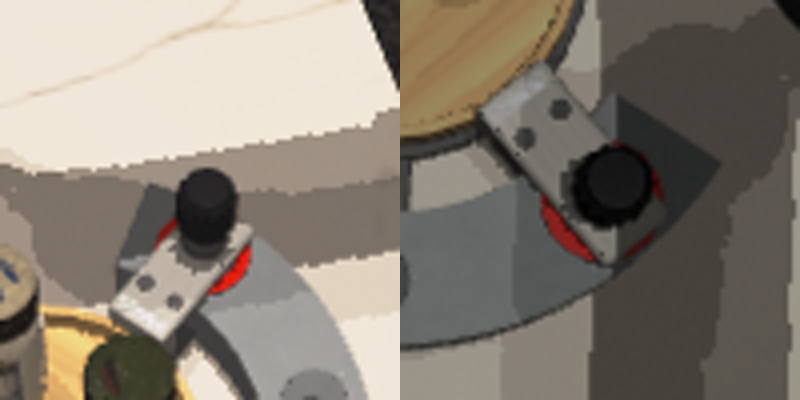

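Both views show the knob seated low on the arm over the red ring; knob top at about (361,271) in top, (328,195) in scene. A quick height check by triangulation:

Run:
```python
from h import *
# knob-top centre: scene crop (207,183) -> px ; top crop (214,178)
s=(276+207/4,150+183/4);t=(308+214/4,226+178/4)
for z in(.097,.107,.117):print(z,ray("scene",s,z)[:2].round(4),ray("top",t,z)[:2].round(4))
# same for the start pictures, seated: scene crop (202,148)top (200,157)
s=(306+203/4,196+147/4);t=(250+202/4,252+158/4)
for z in(.097,.107,.117):print("start",z,ray("scene",s,z)[:2].round(4),ray("top",t,z)[:2].round(4))
```

```text
0.097 [ 0.4849 -0.047 ] [ 0.4845 -0.0475]
0.107 [ 0.487  -0.0409] [ 0.4832 -0.0464]
0.117 [ 0.4891 -0.0349] [ 0.4818 -0.0453]
start 0.097 [0.4565 0.0426] [0.4549 0.0424]
start 0.107 [0.459  0.0475] [0.4539 0.0423]
start 0.117 [0.4616 0.0523] [0.4529 0.0423]
```

Both cameras agree at z = 0.097 (fully home), centred on the red hole. Handing in.

```bash
python3 -c "
from bench import manip
print(manip.close_job())"
```

```text
the job is handed in; nothing more can be done
None
```

The pin is fully down in the red-ringed hole, centred to within about 2 mm by both cameras; the gripper is clear of everything, and I handed the job in at about 9 s (no verdict was shown).

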